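# Lock the dust chest's access plate with its quarter-turn stud

## Task

Take the loose red wing stud out of its brass stand, put it into the empty slot in the dust chest's metal plate, then press it down against its spring and turn it a quarter turn clockwise until it catches, and let go so that it stays down, upright and turned crosswise like the stud beside it. Feel your way: pressing takes about 16 N and neither the catch nor the chest may ever take more than 28 N. Leave the other things on the bench where they are.

Things in the scene. Friction and masses are not known exactly. Their poses are not given: they have to be found in the camera images.
- stud: Loose stud, 78 mm tall, about 80 g. From its foot up: steel cross pin 26 (x) by 8 (y) by 12 mm high; shank 9 mm thick; red disc 40 mm across from 48 to 52 mm; red wing. Origin: centre of the pin's underside (foot); z up the stud, x along wing and pin; half a turn makes no difference. It starts hanging upright in the stand by its disc, at any yaw, foot 3 mm above the bench.
- wing (a point): Centre of the stud's wing, 65 mm above its foot: 36 mm long (x), 10 mm thick (y), from 52 to 78 mm above the foot. Grip it across the 10 mm. Axes as the stud's.
- stand: Brass ring fixed to the bench in which the stud waits: 48 mm outside, 32 mm bore, 51 mm high. Origin: centre of its underside.
- chest: Green dust chest fixed to the bench, 200 (x) by 260 (y) by 90 mm high, its top an aluminium plate; a duct stub on its +y side. Origin: centre of its underside.
- caught_stud (a point): Top of the second, identical red stud, already caught (fixed to the chest, 47 mm above the plate, 125 mm to +y of the slot), its wing along the chest's y. Not to be handled.
- slot (a point): Centre of the empty slot's mouth in the plate's top surface, 90 mm above the bench. x along the slot (30 mm long), y across it (12 mm wide), z up. Plate 6 mm thick. Under it hides a sprung catch whose depth floats: it differs by up to 8 mm up or down each time and cannot be seen or measured.
- spring (a point): Mean place where the foot meets the spring, 24 mm below the slot's mouth; true depth within 8 mm of it, and all depths here shift with it. The spring starts at 2 N and adds 1.2 N per mm. After 10 mm (14 N) the pin is free to turn; at 12.5 mm (17 N) comes a hard stop beyond which force rises steeply. The fingers may push on the disc.
- mark (a point): Red mark 34 mm to -y of the slot: caught, the wing points at it. Pressed, the pin turns only clockwise from above and meets a hard stop between about 90 and 106 degrees. Let go there, the spring lifts it 4 to 6.5 mm into the catch: foot 22 to 38 mm below the plate's surface, disc 10 to 26 mm above it. Short of about 75 degrees it does not catch.
- last_a: Wooden shoe last, 210 mm long, 95 mm high, bystander. Origin: underside, near the middle.
- last_b: Wooden shoe last like the other, bystander.
- hammer: Hammer lying on the bench, bystander.
- brush: Brush lying on the bench, bystander.
- wax_jar: Jar, 64 mm across, 60 mm high, bystander.
- spool: Blue spool, 44 mm across, 55 mm high, bystander.
- glue_can: Yellow can, 80 mm across, 100 mm high, bystander.
Not all that is in view belongs to the job. What is shaped like the stud but black is not meant.

How it is judged (in metres and radians):
On the way, in this order (a step that is already met when the one before it is completed fails the run):
1. the stud is lifted out of its stand (height (world z) of stud above 0.045 m), for 0.1 s.
2. the stud's pin is in the slot, wing along the slot (z of stud in the frame of slot below -0.013 m and horizontal distance between stud and slot below 0.006 m and angle between the x axis of stud and the x axis of slot, either way round below 0.25 rad), for 0.05 s.
At the end, for the whole second after the job is handed in: The stud is caught in the slot: wing crosswise to the slot within 0.27 rad, foot 20 to 41 mm below the plate surface, within 6 mm of the slot's centre, upright within 0.15 rad, at rest and released (angle between the x axis of stud and the y axis of slot, either way round below 0.27 rad and horizontal distance between stud and slot below 0.006 m and z of stud in the frame of slot between -0.041 and -0.02 m and angle between stud's own z axis and vertical below 0.15 rad and linear speed of stud below 0.02 m/s and angular speed of stud below 0.3 rad/s); the robot touches nothing.
It fails at once if the stud is forced against the chest's plate or catch with more than 28 N (contact force between stud and chest above 28 N).
It fails at once if the robot presses on the chest with more than 28 N (contact force between the arm and chest above 28 N).
It fails at once if a bystander is shifted by more than 20 mm (distance of any of last_a, last_b, hammer, brush, wax_jar, spool, glue_can from where it was at the start of the episode above 0.02 m).
It also fails if it takes over 69 s, if anything falls off the work surface, if the arm or the gripper's body presses on something with over 40 N, if the wrist force passes 120 N, or if a joint passes its speed limit or range.

## Robot

A 6-joint arm with a two-finger parallel gripper is mounted at the origin on the work surface. World frame = base frame: x ahead of the robot, y to its left, z up, the work surface at z = 0. Lengths are in m, angles in degrees, forces in N, time in s.
With the tool pointing down it reaches from about 0.4 to 0.825 m from the base axis. Payload 7 kg.
Tool frame: the origin (TCP) lies on the centre line of the jaws, within the pads' length; the fingertips stand 19 mm ahead of it and the grasp point (between the pads) is the TCP; z points along the fingers, y is the line along which they close (so a half turn about z gives the same grasp; the last joint's range is limited). The gripper opens to 88 mm and grips with 3 to 60 N. Pads are 19 mm wide; open, the fingers measure 130 mm over their backs; the gripper's body (78 mm by 193 mm) begins 47 mm behind the grasp point.
Start: joints at [-52.764, 20.546, 0.682, 0, -70.136, -16.507], TCP at [0.239, -0.631, 0.246] pointing down, gripper open.
Joint ranges: [-176.03, 176.03], [-82.01, 121.73], [-58.28, 71.71], [-173.87, 95.51], [-174.79, -0.11], [-173.66, 173.66]. Speed limits (degrees/s): [136.94, 136.94, 172.46, 180, 180, 180].

## Interface

Orientations are given as [roll, pitch, yaw] about the fixed x, y, z axes, in that order (R = Rz(yaw) Ry(pitch) Rx(roll)).
In Python, from plant import get_state, capture, close_job gives the robot as it stands.
- The arm moves only by the tool apply_moves, never from a script. Its argument "targets" is a list of rows, each a list of 7 numbers: the opening, from 0 (shut) to 1 (fully open), then the shift along the tool's x, y, z normalised to -1 to 1, where 1 is 1000 mm, then the turn, a rotation vector about the tool's x, y, z normalised to -1 to 1, where 1 is 90 degrees. In form: [[claw, tx, ty, tz, ax, ay, az], ...]. A call has 1 to 20 rows; each row shifts and turns the commanded pose from where the row before left it, along the tool's axes as they then stand; what a row does not reach is not made up. A row lasts 1/12 s, in which the tool goes at most 41.7 mm and 7.16 degrees, less where a joint would pass 70% of its speed; a pose out of reach is approached as far as the arm can. A call with a number of a shift or a turn outside -1 to 1 is refused whole. A call with a gripper value outside its range is refused whole. The fingers move at their own pace and stop on an object; "newtons" is the grip in N (left out, the last holds). Time passes only in rows, so rows that do not move let the fingers close. It gives the time, the measured TCP pose, the force, the opening and the grip force at its end, in the units of the state.
- get_state(): the state, without advancing time (a new reading comes with each control period).
- capture(name): name is "side" or "top"; returns a dict with "frame" (384x512x3 uint8, red, green, blue), "range_z" (384x512 float32, m along the optical axis (not along the pixel's ray), 0 where there is no reading), "camera_matrix" (3x3 intrinsics, pixels), "k1" (the pictures are not rectified: a ray, as slopes to the right and down, at radius r is drawn at 1 + k1 r^2 times it, then the intrinsics apply), "T" (4x4, takes a point from camera to world coordinates). Camera axes: x right, y down, z forward; pixel columns grow to the right and rows downward; lengths in m; the calibration is good to about 2 mm. A picture is of the moment at which its call begins.
- close_job(): hands the job in; it is judged then, once.
The state is a dict: "time_s": time; "joints": joint angles; "qd": joint speeds; "joint_torque": joint torques, N m; "tcp_pos": TCP position; "eef_rot": TCP orientation; "contact_force": force on the tool from outside, world axes, zero at the start; "moment": the same for the moment, N m; "gripper_width": finger opening in m; "gripper_force": force on a finger pad.
Only numpy, scipy, OpenCV 4.12 (cv2) and the standard library are available. Lean on these libraries where they do the work, as an engineer would, in place of code of your own. Each camera call takes 0.05 s, during which the arm holds its last target. There are 200 camera calls.

## Working session

There is one attempt and no reset: what is moved stays moved. The work goes in short steps, Python scripts to look and compute and a tool call to move; the robot and the scene stay as the last step left them, time stands still between calls to the robot, and variables do not carry over. Pictures are saved under pics/ and viewed, at most 10 in all, crops included, and the job is handed in when it is done.

Besides the shell and the picture viewer there is one more tool, called after "Request:" as name(argument=value, ...) on one line, values as JSON. apply_moves: Moves the arm, as the interface text tells. Scaled input: -1 to 1 covers 1000 mm each way for a shift and 90 degrees each way for a turn. Its arguments: {"type":"object","properties":{"targets":{"type":"array","items":{"type":"array","items":{"type":"number"}}},"newtons":{"type":"number"}},"required":["targets"]}

```bash
mkdir -p pics; cat > h.py <<'E'
import numpy as np, cv2
from plant import get_state, capture, close_job
def pts(c):
    K=c["camera_matrix"];z=c["range_z"];h,w=z.shape
    u,v=np.meshgrid(np.arange(w),np.arange(h))
    a=(u-K[0,2])/K[0,0];b=(v-K[1,2])/K[1,1]
    x,y=a.copy(),b.copy()
    for _ in range(8):
        s=1+c["k1"]*(x*x+y*y);x=a/s;y=b/s
    P=np.stack([x*z,y*z,z],-1)
    W=P@c["T"][:3,:3].T+c["T"][:3,3]; W[z<=0]=np.nan
    return W
E
python3 - <<'E'
from h import *
for n in("top","side"):
    c=capture(n);np.savez(n+".npz",**c);cv2.imwrite(f"pics/{n}0.png",cv2.resize(c["frame"][:,:,::-1],(800,600)))
    print(n,c["T"].round(3),c["camera_matrix"],c["k1"])
print(get_state())
E
```

```text
top [[-0.027 -0.981  0.193  0.319]
 [-0.999  0.03   0.015  0.105]
 [-0.02  -0.192 -0.981  1.383]
 [ 0.     0.     0.     1.   ]] [[470.6612772    0.         260.72837909]
 [  0.         470.6612772  189.60776324]
 [  0.           0.           1.        ]] -0.0022506770125966242
side [[-0.984 -0.108  0.141  0.432]
 [-0.176  0.494 -0.851  0.954]
 [ 0.022 -0.863 -0.505  0.6  ]
 [ 0.     0.     0.     1.   ]] [[359.32016609   0.         256.99638105]
 [  0.         359.32016609 189.90621136]
 [  0.           0.           1.        ]] -0.011286969252291213
{'time_s': 0.1, 'joints': array([-5.27640608e+01,  2.05860766e+01,  6.38127009e-01, -1.82499253e-02,
       -7.01364628e+01, -1.65059381e+01]), 'qd': array([ 0.02252127, -0.12986582,  0.08113469,  0.05966699, -0.01024044,
        0.04580502]), 'joint_torque': array([-1.51843884e-03, -5.84162557e+01,  2.93753690e+01,  7.01556444e+00,
        1.01882775e-02, -4.59843875e-05]), 'tcp_pos': array([ 0.23874158, -0.63091643,  0.2447221 ]), 'eef_rot': array([ 1.79914191e+02, -7.53503293e-03, -1.59276207e+02]), 'contact_force': array([0.06411982, 0.47775363, 0.809121  ]), 'moment': array([-0.08027401, -0.01133378,  0.02000539]), 'gripper_force': 0.0, 'gripper_width': 0.08776151020988714}
```

View pics/top0.png

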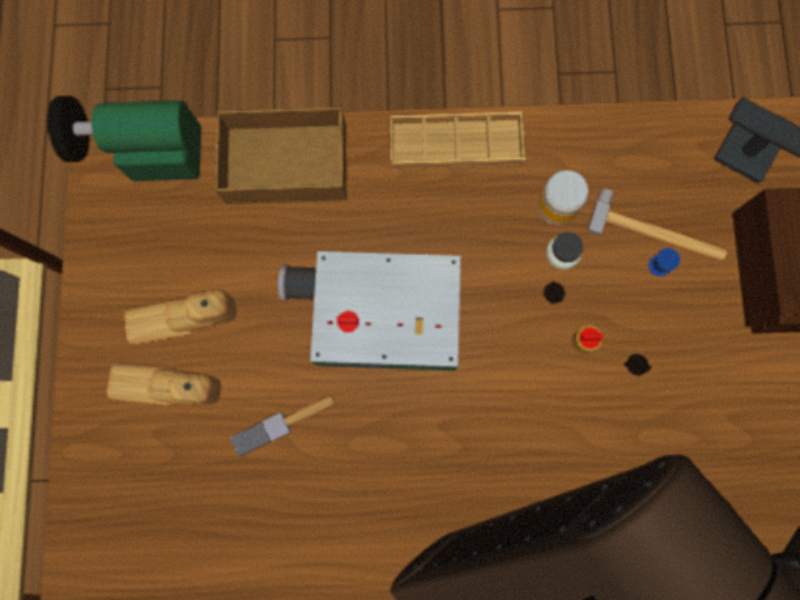

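View pics/side0.png

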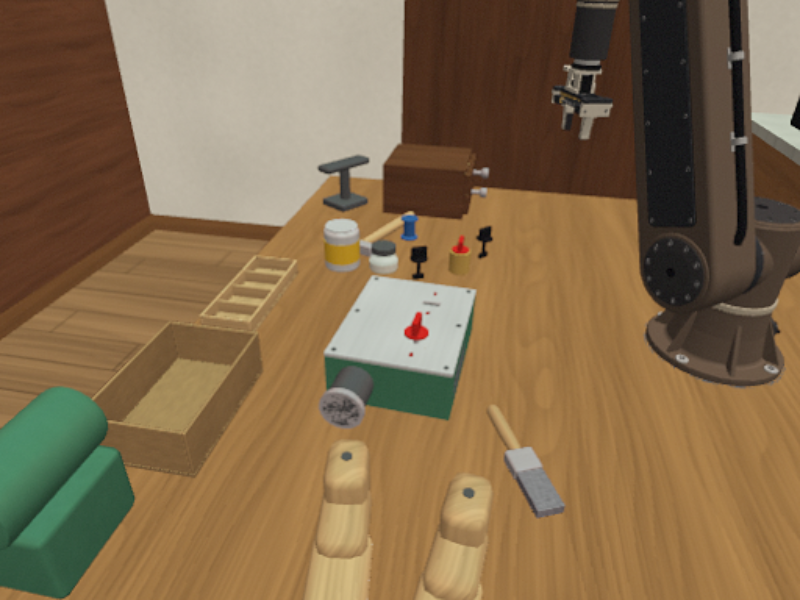

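Both pictures are of the whole bench. In the top view (800x600) these could be taken for the stud:
- red stud in the brass ring (589,338), which matches the description
- caught red stud on the plate (348,321)
- black decoys at (554,292) and (638,364)

I choose (589,338). The slot is at (419,326), between the marks at (400,324) and (438,326). I'll check the choice in a close crop and measure.

```bash
cat > m.py <<'E'
from h import *
c=dict(np.load("top.npz"));W=pts(c);f=c["frame"].astype(int)
s=.64
crop=lambda u,v,r:cv2.resize(c["frame"][int(v*s)-r:int(v*s)+r,int(u*s)-r:int(u*s)+r,::-1],(400,400),interpolation=cv2.INTER_NEAREST)
cv2.imwrite("pics/crop.png",np.hstack([crop(589,338,20),crop(419,326,20)]))
red=(f[...,0]>140)&(f[...,1]<70)&(f[...,2]<70)
n,l,st,ce=cv2.connectedComponentsWithStats(red.astype(np.uint8))
for i in range(1,n):
    m=l==i;p=W[m]
    print(ce[i].round(1),m.sum(),np.nanmean(p,0).round(4),"z",np.nanmin(p[:,2]).round(4),np.nanmax(p[:,2]).round(4))
    if m.sum()>80:
        t=p[p[:,2]>np.nanmax(p[:,2])-.012]; q=t[:,:2]-t[:,:2].mean(0)
        w,V=np.linalg.eigh(q.T@q/len(q)); print(" top",len(t),t.mean(0).round(4),"yaw",np.degrees(np.arctan2(V[1,1],V[0,1])),np.sqrt(w*12))
# plate
P=(np.abs(W[...,2]-.09)<.006)&(f.min(-1)>130)
n,l,st,ce=cv2.connectedComponentsWithStats(P.astype(np.uint8));i=1+st[1:,4].argmax();p=W[l==i]
r=cv2.minAreaRect((p[:,:2]*1000).astype(np.float32));print("plate",r,np.median(p[:,2]))
v0,u0=int(326*s),int(419*s)
R=W[v0-15:v0+16,u0-12:u0+13];F=f[v0-15:v0+16,u0-12:u0+13]
m=(F.max(-1)-F[...,2]>0)&((F[...,0]-F[...,2])>30)&~((F[...,0]-F[...,1])>70)
vv,uu=np.nonzero(m);print("slotpix",uu.mean()+u0-12,vv.mean()+v0-15,m.sum(),np.ptp(uu),np.ptp(vv))
np.set_printoptions(linewidth=200)
print((F[...,0]-F[...,2])[::1,4:22])
# intersect with plate plane
zz=R.copy();o=c["T"][:3,3]; d=R-o; X=o+d*((.09-o[2])/d[...,2])[...,None]
print("slot",np.nanmean(X[m],0))
for n in("stand",):
    g=(f[...,0]-f[...,2]>60)&(np.abs(W[...,2]-.051)<.006);vv,uu=np.nonzero(g);k=np.hypot(uu-589*s,vv-338*s)<20;print(n,k.sum(),W[g][k].mean(0),np.ptp(W[g][k],0))
E
python3 m.py
```

```text
[222.2 205.3] 127 [0.5271 0.2295 0.1205] z 0.1044 0.1408
 top 49 [0.5292 0.2289 0.1353] yaw 87.68463480139859 [0.0108615 0.0327677]
[210. 206.] 1 [0.5308 0.2664 0.0916] z 0.0916 0.0916
[235. 207.] 1 [0.5256 0.1966 0.0935] z 0.0935 0.0935
[256. 207.] 1 [0.5247 0.1384 0.0883] z 0.0883 0.0883
[377.6 215.8] 144 [ 0.4935 -0.2022  0.0635] z 0.0435 0.0854
 top 49 [ 0.4949 -0.2022  0.0788] yaw 88.58533970574068 [0.01061023 0.03554799]
plate ((555.2400512695312, 163.9552001953125), (259.89019775390625, 200.89923095703125), 86.35540771484375) 0.08862370891853988
slotpix 268.0 208.46296296296296 54 24 9
[[ -9  -9  -9 -11 -12  -6  -8 -10 -12 -13 -11 -10 -12 -10  -8  -8  -9 -11]
 [-11 -11 -11 -10  -9  -9 -10  -9  -6 -10 -11  -6 -11  -8  -9  -8  -9  -7]
 [-10  -9 -14  -9  -8  -8 -12  -9 -12  -9  -9  -7 -11  -8 -11 -10  -8 -11]
 [-12 -12  -7 -10 -10 -10 -11  -7  -7 -10 -13  -8  -9  -8  -9  -7  -7  -8]
 [-10  -7 -11  -9  -9 -10 -10 -11 -11 -10  -9 -10  -9 -10 -10 -13 -13 -10]
 [ -9 -10 -13  -9  -9 -11  -7 -10 -11 -10  -7 -12 -10  -9 -10  -7 -11  -6]
 [-10 -11 -11 -10 -10  -9 -10  -5 -10  -9 -10 -12 
[... 1248 characters left out ...]
13 -13  -9 -13 -11 -11 -10 -12  -9 -15 -10 -12 -10]
 [-10 -12 -14  -9 -12 -13  -8 -11 -13  -7 -10  -9  -9  -9 -10 -10 -11 -12]
 [-10 -12 -12  -7 -11 -12 -13 -11 -14 -10 -12 -11 -11  -7 -11  -8 -11 -11]
 [ -8 -13 -13 -11  -9  -7  -9  -9  -9 -13 -12 -12 -14 -13 -11  -9 -10 -12]
 [-13 -10 -11 -12 -15 -12 -14 -14 -10  -9 -10 -12 -10 -10 -10 -11  -8 -11]
 [-14  -9 -11 -12 -13 -10  -6 -13  -9 -11  -8  -9 -10 -15 -11 -10 -13 -14]
 [-13 -11 -12 -10 -10 -12 -10 -10 -12  -9 -13 -10 -13  -9 -10 -12 -11  -8]
 [-12 -11 -13 -11  -9 -11 -11 -11 -10 -13 -11 -12  -9 -10 -10 -12 -10 -12]]
slot [0.51932577 0.10515005 0.09      ]
stand 145 [ 0.49306733 -0.20024376  0.05133759] [0.04622915 0.04231369 0.01183652]
```

View pics/crop.png

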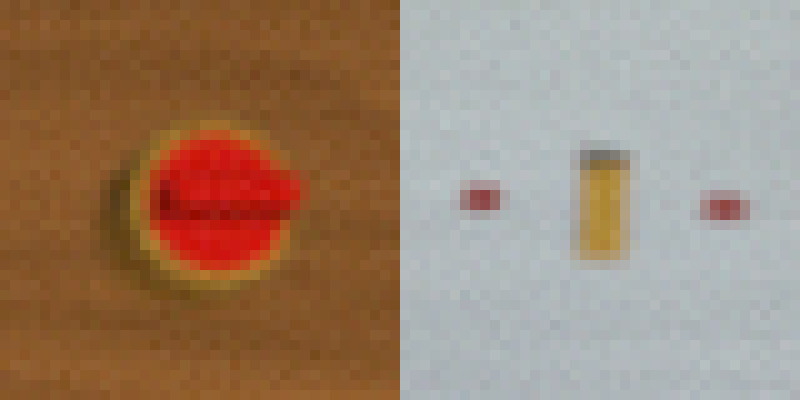

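Left crop: the red stud in its brass ring with its wing roughly along world y, so the choice is confirmed. Right crop: the empty slot along world x, centred between its two marks. Next I move above the stand.

Request:
apply_moves(targets=[[0.5,-0.028,0.0222,0,0,0,0],[0.5,-0.028,0.0222,0,0,0,0],[0.5,-0.028,0.0222,0,0,0,0],[0.5,-0.028,0.0222,0,0,0,0],[0.5,-0.028,0.0222,0,0,0,0],[0.5,-0.028,0.0222,0,0,0,0],[0.5,-0.028,0.0222,0,0,0,0],[0.5,-0.028,0.0222,0,0,0,0],[0.5,-0.028,0.0222,0,0,0,0],[0.5,-0.028,0.0222,0,0,0,0],[0.5,-0.028,0.0222,0,0,0,0],[0.5,-0.028,0.0222,0,0,0,0],[0.5,-0.028,0.0222,0,0,0,0],[0.5,-0.028,0.0222,0,0,0,0],[0.5,0,0,0,0,0,-0.075],[0.5,0,0,0,0,0,-0.075],[0.5,0,0,0,0,0,-0.075],[0.5,0,0,0,0,0,-0.075],[0.5,0,0,0,0,0,-0.075],[0.5,0,0,0,0,0,-0.075]], newtons=30)

```text
time_s: 1.77
tcp_pos: [0.4953, -0.2017, 0.2452]
eef_rot: [180.0, -0.0, -118.4]
contact_force: [0.3, 1.0, 0.2]
gripper_width: 0.0438
gripper_force: 0.0
```

Request:
apply_moves(targets=[[0.5,0,0,0.02,0,0,-0.075],[0.5,0,0,0.02,0,0,-0.075],[0.5,0,0,0.02,0,0,-0.075],[0.5,0,0,0.02,0,0,-0.08],[0.5,0,0,0,0,0,0],[0.5,0,0,0,0,0,0]])

```text
time_s: 2.27
tcp_pos: [0.4948, -0.2019, 0.1649]
eef_rot: [179.8, -0.0, -91.6]
contact_force: [0.3, -0.8, 1.7]
gripper_width: 0.0436
gripper_force: 0.0
```

```bash
python3 - <<'E'
from h import *
# second measurement: side camera + refined slot from top
c=dict(np.load("top.npz"));s=dict(np.load("side.npz"))
def ray(c,u,v,z):
    K=c["camera_matrix"];a=np.array([(u-K[0,2])/K[0,0],(v-K[1,2])/K[1,1]]);x=a.copy()
    for _ in range(8):x=a/(1+c["k1"]*(x@x))
    d=c["T"][:3,:3]@np.array([x[0],x[1],1]);o=c["T"][:3,3];return (o+d*(z-o[2])/d[2]).round(4)
print("slot top",ray(c,267.9,207.8,.09),"marks",ray(c,255.7,207.2,.09),ray(c,280,208.3,.09))
print("disc top ctr",ray(c,589*.64,338*.64,.055))
f=s["frame"].astype(int);W=pts(s)
red=(f[...,0]>110)&(f[...,1]<80)&(f[...,2]<80)
n,l,st,ce=cv2.connectedComponentsWithStats(red.astype(np.uint8))
for i in range(1,n):
    if st[i,4]>1: print("side",ce[i].round(1),st[i,4],np.nanmean(W[l==i],0).round(4), ray(s,*ce[i],.09))
x=capture("side")["frame"];cv2.imwrite("pics/s1.png",np.hstack([cv2.resize(x[110:190,250:350,::-1],(400,320)),cv2.resize(s["frame"][175:225,245:308,::-1],(400,320),interpolation=cv2.INTER_CUBIC)]))
g=get_state();print({k:np.round(g[k],4) for k in("time_s","tcp_pos","eef_rot","contact_force","gripper_width","joints")})
E
```

```text
slot top [0.5212 0.1054 0.09  ] marks [0.5239 0.1392 0.09  ] [0.5188 0.0718 0.09  ]
disc top ctr [ 0.4931 -0.2025  0.055 ]
side [293.2  99. ] 18 [ 0.5423 -0.6438  0.1425] [ 0.5549 -0.8271  0.09  ]
side [366.5 124. ] 2 [ 0.1406 -1.1201 -0.1083] [ 0.2222 -0.5391  0.09  ]
side [402.5 127. ] 2 [-0.064  -1.1336 -0.1133] [ 0.0774 -0.5383  0.09  ]
side [ 90.6 142.1] 14 [ 2.3615 -1.6819 -0.6631] [ 1.2108 -0.1098  0.09  ]
side [ 97.8 139.8] 4 [ 2.3545 -1.7773 -0.6791] [ 1.1982 -0.1346  0.09  ]
side [101.  139.5] 2 [ 2.3198 -1.775  -0.6725] [ 1.1883 -0.1393  0.09  ]
side [133.  143.1] 51 [ 2.0164 -1.7832 -0.6818] [ 1.0621 -0.1347  0.09  ]
side [153.7 145.7] 3 [ 1.8238 -1.7887 -0.6904] [ 0.9818 -0.1296  0.09  ]
side [170.5 146. ] 2 [ 1.663  -1.7839 -0.6759] [ 0.9238 -0.14    0.09  ]
side [174.2 147. ] 8 [ 1.6271 -1.7795 -0.68  ] [ 0.9079 -0.1347  0.09  ]
side [294.4 157.5] 62 [ 0.4927 -0.2067  0.06  ] [ 0.4894 -0.1421  0.09  ]
side [ 88.5 153.5] 2 [ 2.3492 -1.6019 -0.7363] [ 1.1634 -0.021   0.09  ]
side [167.5 153. ] 2 [ 1.6947 -1.7758 -0.7427] [ 0.9114 -0.0825  0.09  ]
side [ 72.6 155.8] 13 [ 
[... 599 characters left out ...]
52  0.09  ]
side [ 16.5 194. ] 2 [ 2.3667 -0.802  -0.6799] [1.2026 0.2546 0.09  ]
side [  5.3 198.5] 6 [ 2.3651 -0.7105 -0.6601] [1.2141 0.2806 0.09  ]
side [  0.7 201.7] 3 [ 2.3724 -0.6774 -0.6651] [1.2139 0.2966 0.09  ]
side [266.2 210.5] 149 [0.5267 0.2364 0.1193] [0.5325 0.1926 0.09  ]
side [262.7 226.7] 3 [0.53   0.2635 0.09  ] [0.53   0.2634 0.09  ]
{'time_s': np.float64(2.3167), 'tcp_pos': array([ 0.4957, -0.202 ,  0.1661]), 'eef_rot': array([ 1.799787e+02, -2.440000e-02, -9.159940e+01]), 'contact_force': array([-0.3555,  0.3235,  0.9248]), 'gripper_width': np.float64(0.0439), 'joints': array([-1.15930e+00,  1.13515e+01, -2.33009e+01,  2.94000e-02,
       -5.53690e+01, -4.56800e-01])}
```

View pics/s1.png

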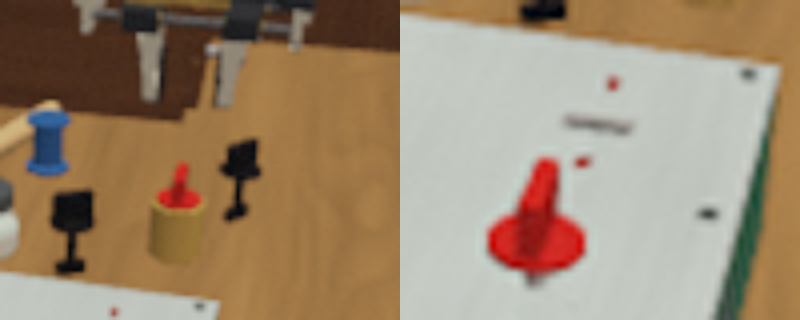

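The fingers are right above the brass stand, and the red wing sits between the two fingers (left panel, 180,185). Next I lower and grip.

Request:
apply_moves(targets=[[0.5,0,0,0.02,0,0,0],[0.5,0,0,0.02,0,0,0],[0.5,0,0,0.02,0,0,0],[0.5,0,0,0.015,0,0,0],[0.5,0,0,0.012,0,0,0],[0.5,0,0,0,0,0,0],[0.5,0,0,0,0,0,0],[0,0,0,0,0,0,0],[0,0,0,0,0,0,0],[0,0,0,0,0,0,0],[0,0,0,0,0,0,0],[0,0,0,0,0,0,0],[0,0,0,0,0,0,0]], newtons=30)

```text
time_s: 3.4
tcp_pos: [0.4956, -0.2019, 0.0789]
eef_rot: [-180.0, -0.0, -91.4]
contact_force: [-2.8, 0.8, 3.8]
gripper_width: 0.0098
gripper_force: 30.0
```

Request:
apply_moves(targets=[[0,0,0,-0.01,0,0,0],[0,0,0,-0.02,0,0,0],[0,0,0,-0.03,0,0,0],[0,0,0,-0.03,0,0,0],[0,0,0,-0.03,0,0,0],[0,0,0,-0.02,0,0,0],[0,0,0,0,0,0,0],[0,-0.031,-0.0018,0,0,0,0],[0,-0.031,-0.0018,0,0,0,0],[0,-0.031,-0.0018,0,0,0,0],[0,-0.031,-0.0018,0,0,0,0],[0,-0.031,-0.0018,0,0,0,0],[0,-0.031,-0.0018,0,0,0,0],[0,-0.031,-0.0018,0,0,0,0],[0,-0.031,-0.0018,0,0,0,0],[0,-0.031,-0.0018,0,0,0,0],[0,-0.029,-0.0018,0,0,0,0]])

```text
time_s: 4.82
tcp_pos: [0.5204, 0.1072, 0.2189]
eef_rot: [180.0, 0.0, -91.3]
contact_force: [1.3, 0.3, -0.7]
gripper_width: 0.0097
gripper_force: 30.0
```

Request:
apply_moves(targets=[[0,0,0,0,0,0,-0.075],[0,0,0,0,0,0,-0.075],[0,0,0,0,0,0,-0.075],[0,0,0,0,0,0,-0.075],[0,0,0,0,0,0,-0.075],[0,0,0,0,0,0,-0.075],[0,0,0,0,0,0,-0.075],[0,0,0,0,0,0,-0.075],[0,0,0,0,0,0,-0.075],[0,0,0,0,0,0,-0.075],[0,0,0,0,0,0,-0.075],[0,0,0,0,0,0,-0.075],[0,0,0,0,0,0,-0.075],[0,0,0,0,0,0,0],[0,0,0,0,0,0,0],[0,0,0,0,0,0,0]])

```text
time_s: 6.15
tcp_pos: [0.5207, 0.1056, 0.2186]
eef_rot: [180.0, 0.0, -3.8]
contact_force: [-0.1, 0.9, -0.2]
gripper_width: 0.0099
gripper_force: 30.0
```

```bash
python3 - <<'E'
from h import *
g=[get_state()]
s=capture("side");t=capture("top");np.savez("side2.npz",**s);np.savez("top2.npz",**t);g.append(get_state())
for x in g:print({k:np.round(x[k],4).tolist() for k in("time_s","tcp_pos","eef_rot","contact_force","gripper_width")})
a=s["frame"];W=pts(s)
# crop around stud
f=a.astype(int);m=(f[...,0]>110)&(f[...,1]<80)&(f[...,2]<80)&(abs(W[...,1]-.1)<.08)
for zlo,zhi in((.1,.4),):
    k=m&(W[...,2]>.14);vv,uu=np.nonzero(k);print(k.sum(),uu.mean(),vv.mean(),np.nanmean(W[k],0),np.nanmin(W[k],0),np.nanmax(W[k],0))
cv2.imwrite("pics/s2.png",np.hstack([cv2.resize(a[90:250,210:330,::-1],(450,600),interpolation=cv2.INTER_CUBIC),cv2.resize(t["frame"][170:250,240:286,::-1],(345,600),interpolation=cv2.INTER_CUBIC)]))
E
```

```text
{'time_s': 6.15, 'tcp_pos': [0.5207, 0.1056, 0.2186], 'eef_rot': [179.9984, 0.0077, -3.8366], 'contact_force': [-0.1386, 0.9263, -0.2121], 'gripper_width': 0.0099}
{'time_s': 6.25, 'tcp_pos': [0.5207, 0.1056, 0.2186], 'eef_rot': [-179.9998, 0.0039, -3.7551], 'contact_force': [0.0133, 0.2741, -0.5013], 'gripper_width': 0.0099}
76 276.17105263157896 158.75 [0.52255259 0.11406532 0.20073869] [0.50288085 0.09672012 0.19196936] [0.53953406 0.12849592 0.22210865]
```

View pics/s2.png

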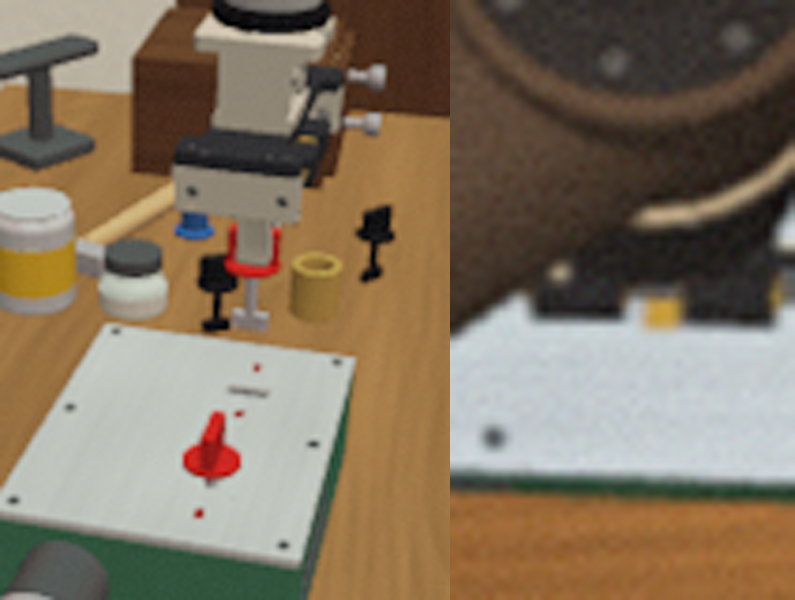

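The stud is held upright over the plate, with the disc at (253,268), pin at (251,320) and slot at (248,391) in the left panel. I'll compare pin and slot in the same side camera.

```bash
python3 - <<'E'
from h import *
s=dict(np.load("side2.npz"));W=pts(s);f=s["frame"].astype(int);o=s["T"][:3,3]
# slot: dark pixels on the plate near (276,194)
F=s["frame"][186:203,262:292].astype(int).min(-1);bg=np.median(F)
w=np.clip(bg-15-F,0,None).astype(float)
rgb=f[186:203,262:292];w[(rgb[...,0]-rgb[...,1])>25]=0
n,l,st,ce=cv2.connectedComponentsWithStats((w>0).astype(np.uint8));i=1+st[1:,4].argmax()
w[l!=i]=0;v,u=np.mgrid[186:203,262:292]
print("slot px",(w*u).sum()/w.sum(),(w*v).sum()/w.sum(),st[i])
d=W[186:203,262:292]-o;X=o+d*((.09-o[2])/d[...,2])[...,None]
k=w>0;print("slot side",(X[k]*w[k][:,None]).sum(0)/w.sum(),X[k].min(0),X[k].max(0))
# stud pin & shank & disc by depth in column of gripper
near=(abs(W[...,0]-.52)<.04)&(abs(W[...,1]-.105)<.03)
for a,b,nm in((.140,.158,"pin"),(.162,.186,"shank"),(.188,.198,"disc")):
    k=near&(W[...,2]>a)&(W[...,2]<b);p=W[k];print(nm,k.sum(),p.mean(0).round(4),p.min(0).round(4),p.max(0).round(4))
E
```

```text
slot px 275.7965909090909 194.0659090909091 [ 8  7 12  4 29]
slot side [0.51910742 0.10632286 0.09      ] [0.50441344 0.09932483 0.09      ] [0.5348183  0.11408877 0.09      ]
pin 48 [0.5224 0.1081 0.1513] [0.5101 0.1017 0.1427] [0.5351 0.1143 0.1572]
shank 22 [0.5223 0.1083 0.1735] [0.519  0.1035 0.1632] [0.5254 0.111  0.1835]
disc 50 [0.5223 0.1163 0.1949] [0.5029 0.0967 0.1918] [0.542  0.1252 0.1973]
```

Side camera: pin at x ≈ 0.5223, slot at 0.519, so I shift -2.5 mm in x. I descend to just above the plate, with a lighter grip so that the stud slips rather than gets forced.

Request:
apply_moves(targets=[[0,-0.0025,0,0.01,0,0,0],[0,0,0,0.015,0,0,0],[0,0,0,0.01,0,0,0],[0,0,0,0.008,0,0,0],[0,0,0,0.004,0,0,0],[0,0,0,0,0,0,0],[0,0,0,0,0,0,0]], newtons=20)

```text
time_s: 6.83
tcp_pos: [0.5185, 0.1058, 0.1716]
eef_rot: [180.0, 0.0, -3.6]
contact_force: [0.4, 1.0, -0.5]
gripper_width: 0.0098
gripper_force: 20.0
```

Request:
apply_moves(targets=[[0,0,0,0.001,0,0,0],[0,0,0,0.001,0,0,0],[0,0,0,0.001,0,0,0],[0,0,0,0.001,0,0,0],[0,0,0,0,0,0,0]])

```text
time_s: 7.25
tcp_pos: [0.5183, 0.1058, 0.1675]
eef_rot: [-180.0, -0.0, -3.6]
contact_force: [0.7, -0.6, -0.8]
gripper_width: 0.0103
gripper_force: 20.0
```

Request:
apply_moves(targets=[[0,0,0,0.001,0,0,0],[0,0,0,0.001,0,0,0],[0,0,0,0,0,0,0]])

```text
time_s: 7.5
tcp_pos: [0.5182, 0.1058, 0.1654]
eef_rot: [180.0, 0.0, -3.6]
contact_force: [-0.9, -0.2, -0.7]
gripper_width: 0.0098
gripper_force: 20.0
```

Request:
apply_moves(targets=[[0,0,0,0.001,0,0,0],[0,0,0,0,0,0,0]])

```text
time_s: 7.67
tcp_pos: [0.5182, 0.1057, 0.1644]
eef_rot: [180.0, 0.0, -3.6]
contact_force: [-1.6, -0.8, -0.6]
gripper_width: 0.0099
gripper_force: 20.0
```

Request:
apply_moves(targets=[[0,0,0,0.001,0,0,0],[0,0,0,0,0,0,0]])

```text
time_s: 7.83
tcp_pos: [0.5182, 0.1058, 0.1634]
eef_rot: [180.0, 0.0, -3.6]
contact_force: [-0.2, -0.1, -0.7]
gripper_width: 0.0099
gripper_force: 20.0
```

Request:
apply_moves(targets=[[0,0,0,0.001,0,0,0],[0,0,0,0,0,0,0]])

```text
time_s: 8.0
tcp_pos: [0.5182, 0.1058, 0.1624]
eef_rot: [180.0, 0.0, -3.6]
contact_force: [0.0, -0.4, -0.8]
gripper_width: 0.0098
gripper_force: 20.0
```

Request:
apply_moves(targets=[[0,0,0,0.001,0,0,0],[0,0,0,0.001,0,0,0],[0,0,0,0,0,0,0]])

```text
time_s: 8.25
tcp_pos: [0.5182, 0.1057, 0.1603]
eef_rot: [180.0, 0.0, -3.6]
contact_force: [0.4, -0.5, -0.7]
gripper_width: 0.0098
gripper_force: 20.0
```

Request:
apply_moves(targets=[[0,0,0,0.001,0,0,0],[0,0,0,0.001,0,0,0],[0,0,0,0,0,0,0]])

```text
time_s: 8.5
tcp_pos: [0.5182, 0.1057, 0.1583]
eef_rot: [180.0, 0.0, -3.6]
contact_force: [-0.3, -0.6, -0.9]
gripper_width: 0.0096
gripper_force: 20.0
```

Request:
apply_moves(targets=[[0,0,0,0.001,0,0,0],[0,0,0,0.001,0,0,0],[0,0,0,0,0,0,0]])

```text
time_s: 8.75
tcp_pos: [0.5182, 0.1057, 0.1563]
eef_rot: [180.0, 0.0, -3.6]
contact_force: [0.4, -0.4, -0.6]
gripper_width: 0.0101
gripper_force: 20.0
```

The pin entered without contact. I go on to the spring.

Request:
apply_moves(targets=[[0,0,0,0.001,0,0,0],[0,0,0,0.001,0,0,0],[0,0,0,0.001,0,0,0],[0,0,0,0.001,0,0,0],[0,0,0,0.001,0,0,0],[0,0,0,0,0,0,0]])

```text
time_s: 9.25
tcp_pos: [0.5182, 0.1057, 0.1513]
eef_rot: [180.0, 0.0, -3.6]
contact_force: [-0.1, 0.0, -1.4]
gripper_width: 0.0096
gripper_force: 20.0
```

Request:
apply_moves(targets=[[0,0,0,0.001,0,0,0],[0,0,0,0.001,0,0,0],[0,0,0,0.001,0,0,0],[0,0,0,0,0,0,0]])

```text
time_s: 9.58
tcp_pos: [0.5182, 0.1057, 0.1483]
eef_rot: [180.0, 0.0, -3.6]
contact_force: [-0.2, -0.4, -0.9]
gripper_width: 0.0099
gripper_force: 20.0
```

Request:
apply_moves(targets=[[0,0,0,0.001,0,0,0],[0,0,0,0.001,0,0,0],[0,0,0,0.001,0,0,0],[0,0,0,0,0,0,0]])

```text
time_s: 9.92
tcp_pos: [0.5182, 0.1058, 0.1453]
eef_rot: [180.0, 0.0, -3.6]
contact_force: [0.6, -0.1, -1.3]
gripper_width: 0.0101
gripper_force: 20.0
```

Request:
apply_moves(targets=[[0,0,0,0.001,0,0,0],[0,0,0,0.001,0,0,0],[0,0,0,0.001,0,0,0],[0,0,0,0,0,0,0]], newtons=30)

```text
time_s: 10.25
tcp_pos: [0.5182, 0.1057, 0.1423]
eef_rot: [180.0, 0.0, -3.6]
contact_force: [-0.5, -0.3, 0.4]
gripper_width: 0.0096
gripper_force: 30.0
```

Request:
apply_moves(targets=[[0,0,0,0.001,0,0,0],[0,0,0,0.001,0,0,0],[0,0,0,0.001,0,0,0],[0,0,0,0,0,0,0]])

```text
time_s: 10.58
tcp_pos: [0.5182, 0.1057, 0.1393]
eef_rot: [180.0, 0.0, -3.6]
contact_force: [0.9, -0.4, -0.4]
gripper_width: 0.0094
gripper_force: 30.0
```

Request:
apply_moves(targets=[[0,0,0,0.001,0,0,0],[0,0,0,0.001,0,0,0],[0,0,0,0,0,0,0]])

```text
time_s: 10.83
tcp_pos: [0.5182, 0.1057, 0.1373]
eef_rot: [180.0, 0.0, -3.6]
contact_force: [0.2, -0.2, -1.3]
gripper_width: 0.0101
gripper_force: 30.0
```

Request:
apply_moves(targets=[[0,0,0,0.001,0,0,0],[0,0,0,0.001,0,0,0],[0,0,0,0,0,0,0]])

```text
time_s: 11.08
tcp_pos: [0.5183, 0.1058, 0.1354]
eef_rot: [180.0, -0.0, -3.6]
contact_force: [0.5, 0.9, -0.6]
gripper_width: 0.01
gripper_force: 30.0
```

Request:
apply_moves(targets=[[0,0,0,0.001,0,0,0],[0,0,0,0.001,0,0,0],[0,0,0,0,0,0,0]])

```text
time_s: 11.33
tcp_pos: [0.5185, 0.1058, 0.1337]
eef_rot: [-180.0, -0.0, -3.6]
contact_force: [-0.6, -0.5, 3.5]
gripper_width: 0.0094
gripper_force: 30.0
```

```bash
python3 - <<'E'
from h import *
s=capture("side");np.savez("side3.npz",**s)
cv2.imwrite("pics/s3.png",cv2.resize(s["frame"][130:230,220:330,::-1],(660,600),interpolation=cv2.INTER_CUBIC))
g=get_state();print(g["contact_force"],g["tcp_pos"])
E
```

```text
[-0.449248   -0.46542167  3.0597542 ] [0.51846684 0.10579192 0.1337835 ]
```

View pics/s3.png

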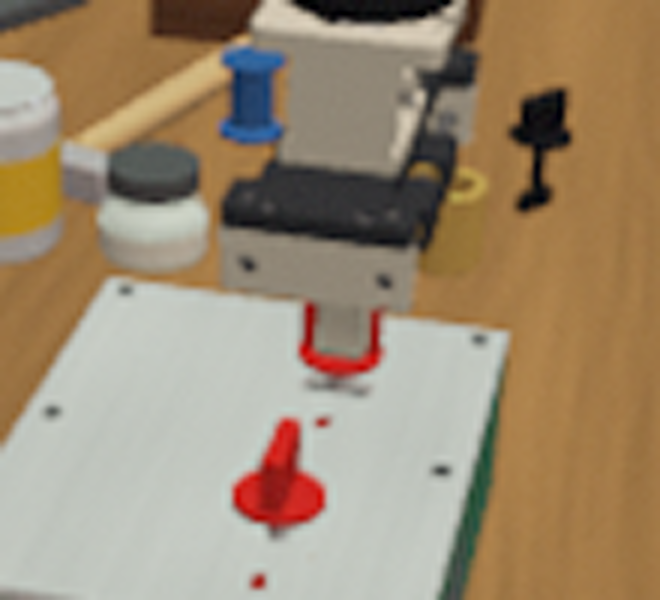

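The stud is in the slot (disc at (340,358)) and the spring is just met. Next I press.

Request:
apply_moves(targets=[[0,0,0,0.001,0,0,0],[0,0,0,0.001,0,0,0],[0,0,0,0.001,0,0,0],[0,0,0,0.001,0,0,0],[0,0,0,0,0,0,0]], newtons=50)

```text
time_s: 11.8
tcp_pos: [0.5186, 0.1058, 0.13]
eef_rot: [-180.0, -0.0, -3.6]
contact_force: [-2.3, -0.7, 8.4]
gripper_width: 0.0097
gripper_force: 50.0
```

Request:
apply_moves(targets=[[0,0,0,0.001,0,0,0],[0,0,0,0.001,0,0,0],[0,0,0,0.001,0,0,0],[0,0,0,0,0,0,0]])

```text
time_s: 12.13
tcp_pos: [0.5186, 0.1058, 0.1273]
eef_rot: [-180.0, -0.0, -3.6]
contact_force: [-3.6, 0.3, 10.2]
gripper_width: 0.01
gripper_force: 50.0
```

Request:
apply_moves(targets=[[0,0,0,0.001,0,0,0],[0,0,0,0.001,0,0,0],[0,0,0,0,0,0,0],[0,0,0,0,0,0,0]])

```text
time_s: 12.47
tcp_pos: [0.5187, 0.1058, 0.1256]
eef_rot: [-180.0, -0.1, -3.6]
contact_force: [-5.3, -1.7, 13.1]
gripper_width: 0.0098
gripper_force: 50.0
```

Request:
apply_moves(targets=[[0,0,0,0.001,0,0,0],[0,0,0,0,0,0,0],[0,0,0,0,0,0,0]])

```text
time_s: 12.72
tcp_pos: [0.5187, 0.1058, 0.1248]
eef_rot: [-180.0, -0.1, -3.6]
contact_force: [-4.5, 0.5, 14.6]
gripper_width: 0.0098
gripper_force: 50.0
```

Request:
apply_moves(targets=[[0,-0.0005,0,0.0005,0,0,0],[0,0,0,0,0,0,0.03],[0,0,0,0,0,0,0.03],[0,0,0,0,0,0,0.03],[0,0,0,0,0,0,0.03],[0,0,0,0,0,0,0]])

```text
time_s: 13.22
tcp_pos: [0.5196, 0.1065, 0.125]
eef_rot: [-179.9, -0.2, -14.5]
contact_force: [-1.7, -0.3, 14.1]
gripper_width: 0.0096
gripper_force: 50.0
```

```bash
python3 -c "
from h import *
g=get_state();print(g['contact_force'],g['moment'],g['tcp_pos'],g['eef_rot'],g['joints'])"
```

```text
[-1.66673913 -0.34197604 14.0858941 ] [-8.55499686e-02  6.33967837e-01  5.18032652e-04] [0.51959181 0.10646799 0.12495446] [-179.87641551   -0.20666019  -14.51647201] [ 32.82940788  13.40315602 -26.96161658   0.08988549 -49.40434407
  42.59599052]
```

Request:
apply_moves(targets=[[0,0,0,0.0005,0,0,0.03],[0,0,0,0,0,0,0.05],[0,0,0,0,0,0,0.05],[0,0,0,0,0,0,0.05],[0,0,0,0,0,0,0]])

```text
time_s: 13.63
tcp_pos: [0.5202, 0.1068, 0.1248]
eef_rot: [-179.8, -0.2, -30.8]
contact_force: [-0.3, 1.8, 14.3]
gripper_width: 0.0094
gripper_force: 50.0
```

```bash
python3 -c "
from h import *
g=get_state();print(g['contact_force'],g['moment'],g['tcp_pos'],g['eef_rot'])"
```

```text
[-0.34021651  1.81264729 14.34469141] [0.07345159 0.19200297 0.00351095] [0.52018789 0.10677798 0.12475171] [-179.76191486   -0.20749712  -30.81987672]
```

Request:
apply_moves(targets=[[0,0,0,0.0005,0,0,0.05],[0,0,0,0,0,0,0.05],[0,0,0,0,0,0,0.05],[0,0,0,0,0,0,0.05],[0,0,0,0,0,0,0.05],[0,0,0,0,0,0,0.05],[0,0,0,0,0,0,0]])

```text
time_s: 14.22
tcp_pos: [0.5205, 0.1069, 0.1244]
eef_rot: [-179.7, -0.1, -57.8]
contact_force: [1.0, 0.4, 14.4]
gripper_width: 0.0098
gripper_force: 50.0
```

Request:
apply_moves(targets=[[0,0,0,0,0,0,0.05],[0,0,0,0,0,0,0.05],[0,0,0,0,0,0,0.05],[0,0,0,0,0,0,0.05],[0,0,0,0,0,0,0.05],[0,0,0,0,0,0,0.05],[0,0,0,0,0,0,0]])

```text
time_s: 14.8
tcp_pos: [0.5205, 0.1069, 0.1244]
eef_rot: [-179.7, 0.1, -84.8]
contact_force: [1.2, -0.0, 14.6]
gripper_width: 0.0097
gripper_force: 50.0
```

```bash
python3 -c "
from h import *
g=get_state();print(g['contact_force'],g['moment'],g['tcp_pos'],g['eef_rot'])"
```

```text
[ 1.16989736 -0.01796426 14.58454212] [ 0.0884267  -0.19021373 -0.01678306] [0.52053861 0.10692951 0.12442954] [-1.79650222e+02  8.09311899e-02 -8.48089223e+01]
```

Request:
apply_moves(targets=[[0,0,0,0,0,0,0.03],[0,0,0,0,0,0,0.03],[0,0,0,0,0,0,0.03],[0,0,0,0,0,0,0.03],[0,0,0,0,0,0,0]])

```text
time_s: 15.22
tcp_pos: [0.5205, 0.1069, 0.1245]
eef_rot: [-179.7, 0.1, -95.5]
contact_force: [1.3, 0.1, 14.4]
gripper_width: 0.0094
gripper_force: 50.0
```

```bash
python3 -c "
from h import *
g=get_state();print(g['contact_force'],g['moment'],g['tcp_pos'],g['eef_rot'])
s=capture('side');cv2.imwrite('pics/s4.png',cv2.resize(s['frame'][130:230,220:330,::-1],(660,600),interpolation=cv2.INTER_CUBIC))"
```

```text
[ 1.33552159  0.11178252 14.44926333] [ 0.07593296 -0.21680898  0.0350541 ] [0.52053204 0.10688986 0.12445204] [-1.79671249e+02  1.43958162e-01 -9.54967906e+01]
```

View pics/s4.png

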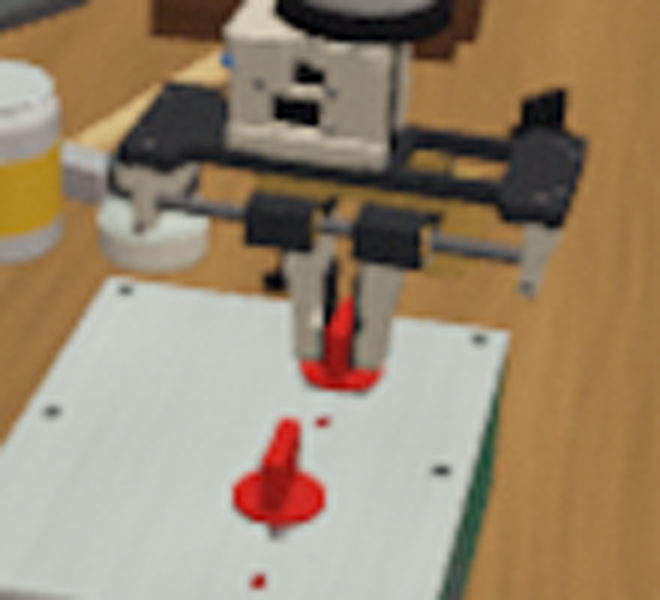

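The wing in the jaws (340,340) is now parallel to the caught stud's wing. I turn a little more, ease up and release.

Request:
apply_moves(targets=[[0,0,0,0,0,0,0.025],[0,0,0,0,0,0,0.02],[0,0,0,0,0,0,0]])

```text
time_s: 15.52
tcp_pos: [0.5206, 0.1069, 0.1244]
eef_rot: [-179.7, 0.2, -99.5]
contact_force: [1.1, 0.5, 14.8]
gripper_width: 0.0096
gripper_force: 50.0
```

Request:
apply_moves(targets=[[0,0,0,-0.001,0,0,0],[0,0,0,-0.001,0,0,0],[0,0,0,-0.001,0,0,0],[0,0,0,-0.001,0,0,0],[0,0,0,0,0,0,0]])

```text
time_s: 15.93
tcp_pos: [0.5204, 0.1069, 0.1281]
eef_rot: [-179.7, 0.2, -99.4]
contact_force: [2.4, 0.0, 10.2]
gripper_width: 0.0098
gripper_force: 50.0
```

Request:
apply_moves(targets=[[0,0,0,-0.001,0,0,0],[0,0,0,0,0,0,0]])

```text
time_s: 16.1
tcp_pos: [0.5204, 0.1068, 0.129]
eef_rot: [-179.7, 0.2, -99.4]
contact_force: [2.5, 0.7, 8.3]
gripper_width: 0.0096
gripper_force: 50.0
```

Request:
apply_moves(targets=[[0,0,0,-0.001,0,0,0],[0,0,0,0,0,0,0]], newtons=10)

```text
time_s: 16.27
tcp_pos: [0.5198, 0.1068, 0.1293]
eef_rot: [-179.8, 0.1, -99.4]
contact_force: [3.5, 1.9, 6.8]
gripper_width: 0.0103
gripper_force: 10.1
```

Request:
apply_moves(targets=[[0,0,0,-0.0007,0,0,0],[0,0,0,0,0,0,0]])

```text
time_s: 16.43
tcp_pos: [0.5192, 0.1066, 0.1293]
eef_rot: [-179.9, 0.1, -99.4]
contact_force: [3.7, 2.1, 3.1]
gripper_width: 0.0105
gripper_force: 10.1
```

The catch holds: the height stays put while the force drops. Now I release and retreat.

Request:
apply_moves(targets=[[0.15,0,0,0,0,0,0],[0.4,0,0,0,0,0,0],[0.4,0,0,0,0,0,0],[0.4,0,0,0,0,0,0],[0.4,0,0,-0.005,0,0,0],[0.4,0,0,-0.01,0,0,0],[0.4,0,0,-0.02,0,0,0],[0.4,0,0,-0.03,0,0,0],[0.4,0,0,-0.03,0,0,0],[0.4,0.03,0,-0.02,0,0,0],[0.4,0.03,0,0,0,0,0],[0.4,0.03,0,0,0,0,0],[0.4,0.03,0,0,0,0,0],[0.4,0,0,0,0,0,0],[0.4,0,0,0,0,0,0],[0.4,0,0,0,0,0,0]])

```text
time_s: 17.77
tcp_pos: [0.4982, -0.0126, 0.2445]
eef_rot: [-180.0, 0.0, -99.5]
contact_force: [-0.3, 0.1, 0.4]
gripper_width: 0.035
gripper_force: 0.0
```

```bash
python3 - <<'E'
from h import *
s=capture("side");W=pts(s);f=s["frame"].astype(int)
red=(f[...,0]>110)&(f[...,1]<80)&(f[...,2]<80)
n,l,st,ce=cv2.connectedComponentsWithStats(red.astype(np.uint8))
for i in range(1,n):
    p=W[l==i]
    if st[i,4]>40: 
        print(ce[i],st[i,4],p.mean(0).round(4),p.min(0).round(4),p.max(0).round(4))
        t=p[p[:,2]>p[:,2].max()-.02];print(np.polyfit(t[:,1],t[:,0],1))
cv2.imwrite("pics/s5.png",cv2.resize(s["frame"][140:240,220:330,::-1],(660,600),interpolation=cv2.INTER_CUBIC))
E
```

```text
[277.19491525 187.33898305] 118 [nan nan nan] [nan nan nan] [nan nan nan]Traceback (most recent call last):
  File "<stdin>", line 9, in <module>
    raise TypeError("expected non-empty vector for x")
TypeError: expected non-empty vector for x
```

```bash
python3 - <<'E'
from h import *
s=capture("side");W=pts(s);f=s["frame"].astype(int)
cv2.imwrite("pics/s5.png",cv2.resize(s["frame"][140:240,220:330,::-1],(660,600),interpolation=cv2.INTER_CUBIC))
s=capture("top");W=pts(s);f=s["frame"].astype(int)
red=(f[...,0]>140)&(f[...,1]<70)&(f[...,2]<70)
n,l,st,ce=cv2.connectedComponentsWithStats(red.astype(np.uint8))
for i in range(1,n):
    p=W[l==i];p=p[~np.isnan(p[:,2])]
    if st[i,4]>40:
        zt=p[:,2].max();t=p[p[:,2]>zt-.012];q=t[:,:2]-t[:,:2].mean(0);w,V=np.linalg.eigh(q.T@q/len(q))
        print(ce[i].round(1),len(p),p.mean(0).round(4),zt,t.mean(0).round(4),np.degrees(np.arctan2(V[1,1],V[0,1])),np.sqrt(12*w))
E
```

```text
(no output)
```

View pics/s5.png

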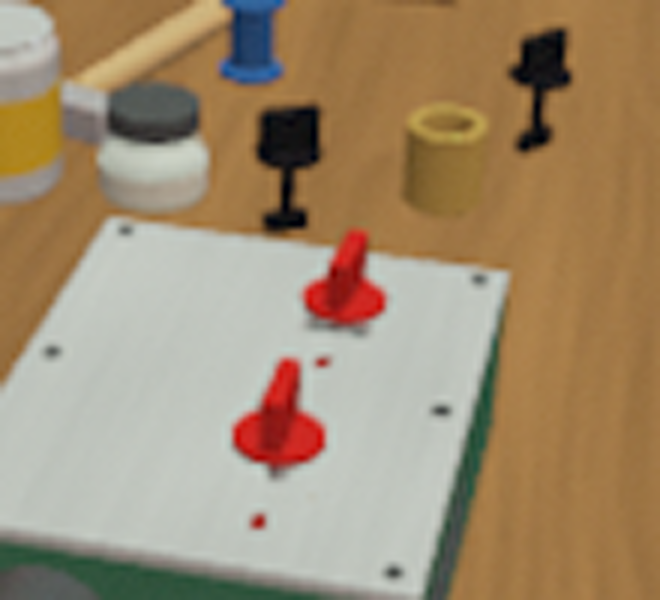

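The stud stands low and upright in the slot (345,280), with its wing roughly parallel to the neighbour's (280,410). I check its yaw in numbers.

```bash
python3 - <<'E'
from h import *
s=capture("side");W=pts(s);f=s["frame"].astype(int)
red=(f[...,0]>100)&(f[...,1]<80)&(f[...,2]<80)&~np.isnan(W[...,2])
for y0 in(.105,.23):
    p=W[red&(abs(W[...,0]-.525)<.035)&(abs(W[...,1]-y0)<.035)&(W[...,2]>.095)]
    zt=p[:,2].max();t=p[p[:,2]>zt-.016];q=t[:,:2]-t[:,:2].mean(0);w,V=np.linalg.eigh(q.T@q/len(q))
    d=p[p[:,2]<zt-.022]
    print(len(p),zt.round(4),len(t),t.mean(0).round(4),np.degrees(np.arctan2(V[1,1],V[0,1])),np.sqrt(12*w).round(4),"disc",d.min(0).round(4),d.max(0).round(4))
print(get_state()["tcp_pos"])
E
```

```text
118 0.1335 42 [0.5162 0.1098 0.127 ] 77.54231160561226 [0.0075 0.0419] disc [0.4996 0.0862 0.1013] [0.5333 0.1244 0.1114]
147 0.1389 48 [0.5273 0.2362 0.1331] 81.53017013097262 [0.0082 0.039 ] disc [0.5099 0.214  0.0985] [0.5451 0.2489 0.1159]
[ 0.49825083 -0.01182999  0.2438126 ]
```

```bash
python3 -c "
from plant import close_job
print(close_job())"
```

```text
the job is handed in; nothing more can be done
None
```

The red stud is caught in the slot and released, and the job is handed in (no verdict came back): it is upright, crosswise (about 94–97° clockwise), and its foot is about 34 mm below the plate. Wrist force readings stayed under 15 N, and I steered clear of the other things.

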